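# Take the row width off the pattern with sprung tweezers

### The job

Take the large angled tweezers off their wooden rest, and, holding them level with the points downward, take the width of the feather row off the paper pattern on the plywood board: squeeze the springy legs until their two points stand on the two parallel lines, one point on each line, with the legs lying along the lines as seen from above. Bring the points right down to the paper without leaning on it, keep that gap steady, and finish while still holding the tweezers there; leave everything else on the table where it is.

Things in the scene. Friction and masses are not known exactly. Their poses are not given: they have to be found in the camera images.
- tweezers: Large steel angled tweezers, 205 mm long, 80 g: two springy legs joined at the tail, lying level on the rest, bent ends down. Origin: midway between the ribbed finger flats, level with the legs' lower edges. x: tail to points; y: to the left leg; z up. Tail end x = -119 mm. Points x = 86, z = -26 mm; ends bend down from x = 58 mm. Finger flats x = -22 to 22, z = 0 to 11 mm: squeeze here along y
- between_points (a point): midway between the two points of the large tweezers, at the height of their ends: 86 mm ahead of and 26 mm below the tweezers' origin; axes as the tweezers'. Free, the points are 40 mm apart (centre to centre) and the outer faces of the finger flats 37.5 mm; with the outer faces 28 mm apart the flats are parallel and the points 22 mm apart. The points move 1.9 times as much as the flats
- left_point (a point): end of the left (+y) leg's point, on its centre line (the point is about 3 mm thick)
- right_point (a point): end of the right (-y) leg's point, on its centre line
- left_leg (a joint): squeeze angle of the left leg (rad): 0 free, 0.049 when the points are 22 mm apart, 0.1 the stop (points nearly touching). Distance between the points = 40 mm - 366 mm x angle. The leg turns about its root at x = -97, y = 4 mm in the tweezers' frame; the two legs move alike
- right_leg (a joint): squeeze angle of the right leg (rad), same meaning, equal to the left one. The spring pushes outward on each flat with about 0.85 N per mm that the flats are brought together (about 8 N with the points 22 mm apart); let go, the legs spread again, so the points follow the finger opening both ways
- rest: Fixed wooden tweezer rest: plywood foot 150 x 78 x 8 mm and two upright notched cross pieces, 8 mm thick, 66 mm wide, 60 mm behind and 48 mm ahead of its origin (x). The legs lie on the notch floors, 34 mm above the table; the horns beside them reach 42 mm. Origin: under the middle, at table height; the tweezers' origin lies above it within a few mm, x axes alike
- board: Fixed plywood trimming board, 360 x 280 x 18 mm, its long side along its x. Origin: centre of its underside, at table height; its top is 18 mm above the table.
- pattern: White paper card, 104 x 72 mm, paper-thin, taped on top of the board (18 mm above the table). On it two thin dark parallel lines, each 70 mm long, run along its x at y = +11 and -11 mm (22 mm apart), centred on the card; nothing else is drawn on it. Origin: centre of the card, on the board's top
- wet_bell: bystander: bell covered with dark green feathers, 92 mm across, 72 mm high, pale flat crown, standing on the board's far half; origin: centre of its base
- bare_bell: bystander: bare light-wood bell of the same size, on the table beyond the rest; origin: centre of its base
- knife: bystander: black snap-off knife, 155 mm long, 10 mm high, lying on the board's far half; origin: under its middle
- glue_jar: bystander: closed glass jar, 52 mm across, 62 mm high, beyond the rest; origin: centre of its base
- steel_rule: bystander: steel rule 200 x 25 x 3 mm on the table beside the rest; origin: under its middle
- small_tweezers: bystander: small straight dark tweezers, 130 mm long, 8 mm high, flat on the table beside the rest; origin: under their middle
- crown_disc: bystander: light-wood disc 25 mm across, 12 mm thick, near a corner of the board; origin: centre of its underside
Things that resemble listed ones, but are neither listed nor needed, are in the scene too. There is more than one size of the tweezers; the job needs the smaller.

How it is judged:
By the outcome, as a careful person would: the job done as asked, in the order asked, and still so for the second after the job is handed in, while the arm keeps its last pose, push and grip.
It also fails if it takes over 42 s, if anything falls off the work surface, if the arm or the gripper's body presses on something with over 40 N, if the wrist force passes 120 N, or if a joint passes its speed limit or range.

### The arm

A 7-joint arm with a two-finger parallel gripper is mounted at the origin on the work surface. World frame = base frame: x ahead of the robot, y to its left, z up, the work surface at z = 0. Lengths are in m, angles in rad, forces in N, time in s.
With the tool pointing down it reaches from about 0.425 to 0.925 m from the base axis. Payload 6.8 kg.
Tool frame: the origin (TCP) lies midway between the tips of the shut fingers; the grasp point (between the pads) lies bot.pinch_z behind it (bot.pinch_z is the distance from the TCP to the grasp point, in m); z points along the fingers, y is the line along which they close (so a half turn about z gives the same grasp; the last joint's range is limited). The gripper opens to 88 mm and grips with 3 to 60 N. Pads are 20 mm wide; open, the fingers measure 115 mm over their backs; the gripper's body (75 mm by 178 mm) begins 61 mm behind the grasp point.
Start: joints at [1.017, 0.477, 0.022, 1.555, -0.011, 1.109, -0.083], TCP at [0.291, -0.609, 0.223] pointing down, gripper open.
Joint ranges: [-2.96, 2.96], [-0.34, 2.1], [-1.41, 1.46], [0.24, 2.44], [-1.37, 4.51], [0.17, 1.92], [-2.96, 2.96]. Speed limits (rad/s): [2.39, 2.39, 3.14, 3.14, 3.14, 3.14, 3.14].

### API

Orientations are given as a rotation vector (axis times angle).
In Python, from rig import bot, imaging, close_job gives the robot as it stands. The module is installed in compiled form; this text tells all that it offers.
- The arm moves only by the shell command python3 -m inch 'ROWS' [FORCE]. ROWS is JSON, a list of rows, each a list of 5 numbers: the shift along the world's x, y, z in units of 30 mm (1.0 is 30 mm), then the turn about the world's z in units of 8 degrees (1.0 is 8 degrees), then the opening, from 0 (shut) to 1 (fully open). In form: [[tx, ty, tz, spin, hand], ...]. A call has 1 to 10 rows; each row is the pose to reach, as a shift and turn from the pose commanded when the call began; what a row does not reach only later rows make up. A row lasts 1/10 s, in which the tool goes at most 50 mm and 8.59 degrees, less where a joint would pass 70% of its speed; a pose out of reach is approached as far as the arm can. A call with a gripper value outside its range is refused whole. The fingers move at their own pace and stop on an object; FORCE is the grip in N (left out, the last holds). Time passes only in rows, so rows that repeat a pose let the fingers close. It gives the time, the measured TCP pose, the force, the opening and the grip force at its end, in the units of the state.
- bot.get_obs(): the state, without advancing time (a new reading comes with each control period).
- imaging.capture(name): name is "side" or "top" or "wrist"; returns a dict with "img" (420x560x3 uint8, red, green, blue), "z_map" (420x560 float32, m along the optical axis (not along the pixel's ray), 0 where there is no reading), "K" (3x3 intrinsics, pixels), "rvec" (rotation vector, rad) and "tvec" (3), from world to camera coordinates, as OpenCV has them. Camera axes: x right, y down, z forward; pixel columns grow to the right and rows downward; lengths in m; the calibration is good to about 2 mm. A picture is of the moment at which its call begins.
- close_job(): hands the job in; it is judged then, once.
The state is a dict: "clock": time; "joints": joint angles; "joint_velocities": joint speeds; "effort": joint torques, N m; "eef_pos": TCP position; "tool_rot": TCP orientation; "force": force on the tool from outside, world axes, zero at the start; "moment": the same for the moment, N m; "width": finger opening in m; "grip_force": force on a finger pad.
Only numpy, scipy, OpenCV 4.12 (cv2) and the standard library are available. Lean on these libraries where they do the work, as an engineer would, in place of code of your own. Each camera call takes 0.05 s, during which the arm holds its last target. There are 200 camera calls.

## Working session

There is one attempt and no reset: what is moved stays moved. The work goes in short steps, Python scripts to look and compute and a shell command to move; the robot and the scene stay as the last step left them, time stands still between calls to the robot, and variables do not carry over. Pictures are saved under pics/ and viewed, at most 10 in all, crops included, and the job is handed in when it is done.

```bash
mkdir -p pics; cat > h.py <<'E'
import numpy as np, cv2, pickle
from rig import bot, imaging
def cap(n,f):
    d=imaging.capture(n); pickle.dump(d,open(f'pics/{f}.pkl','wb')); return d
def load(f): return pickle.load(open(f'pics/{f}.pkl','rb'))
def save(d,f,box=None,s=1):
    im=d['img'][:,:,::-1]
    if box: im=im[box[1]:box[3],box[0]:box[2]]
    cv2.imwrite(f'pics/{f}.png',cv2.resize(im,None,fx=s,fy=s,interpolation=cv2.INTER_CUBIC))
def at_z(d,u,v,z):
    R=cv2.Rodrigues(np.array(d['rvec'],float))[0];t=np.array(d['tvec'],float).ravel()
    r=R.T@np.linalg.solve(d['K'],[u,v,1.]);c=-R.T@t
    return c+r*(z-c[2])/r[2]
def dep(d,u,v):
    R=cv2.Rodrigues(np.array(d['rvec'],float))[0];t=np.array(d['tvec'],float).ravel()
    return R.T@(np.linalg.solve(d['K'],[u,v,1.])*d['z_map'][int(v),int(u)]-t)
def proj(d,p): return cv2.projectPoints(np.array(p,float).reshape(-1,3),np.array(d['rvec'],float),np.array(d['tvec'],float),d['K'],None)[0].reshape(-1,2)
E
python3 - <<'E'
from h import *
for n in('top','side'): d=cap(n,n+'0'); save(d,n+'0',None,1.4)
print(bot.get_obs(),bot.pinch_z)
E
```

```text
{'clock': 0.1, 'joints': array([ 1.01689003,  0.47769696,  0.02239603,  1.55631012, -0.0114794 ,
        1.10931085, -0.08312462]), 'joint_velocities': array([ 0.00031172, -0.00139068,  0.00095928, -0.00307819,  0.00223413,
        0.0016171 , -0.00122935]), 'effort': array([ 4.57178772e-03, -5.84100115e+01,  1.54056631e+00, -2.73315758e+01,
       -5.40831964e-02,  1.30845368e-02,  5.41003214e-05]), 'eef_pos': array([ 0.2907783 , -0.60857412,  0.22181166]), 'tool_rot': array([-3.06240641e+00, -6.94086587e-01,  7.92828671e-04]), 'force': array([-0.07972388, -0.7242521 ,  0.19938634]), 'moment': array([0.01597405, 0.0447625 , 0.00642808]), 'grip_force': 0.0, 'width': 0.08793062260501637} 0.0187
```

View pics/top0.png

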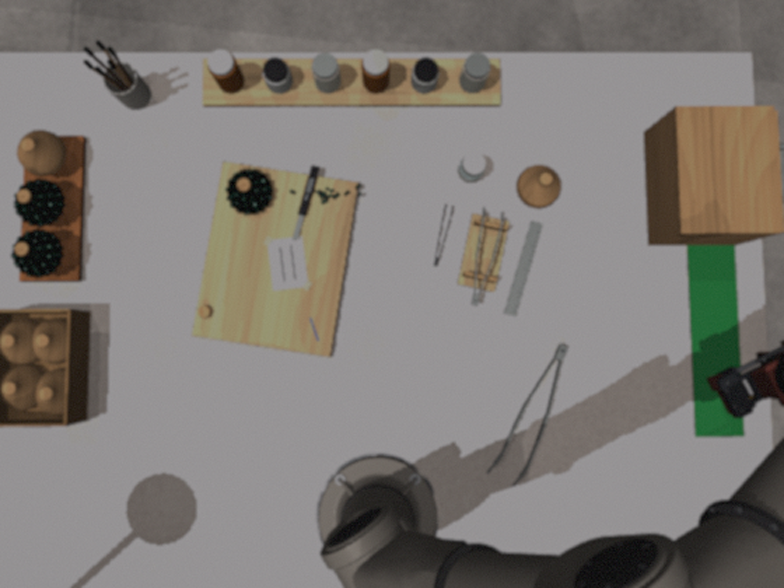

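The top view shows the rest with the tweezers near (484,255) and the card on the board near (289,263). A bigger pair of tweezers lies near (530,415), and the robot base is at the bottom. Next I'll enlarge the rest and the card.

```bash
python3 - <<'E'
from h import *
d=load('top0'); a=d['img'][135:225,300:400,::-1]; b=d['img'][160:215,180:230,::-1]
A=cv2.resize(a,(660,594),interpolation=cv2.INTER_CUBIC)
cv2.imwrite('pics/rest0.png',A)
for u,v,z in((484,213,.045),(503,213,.045),(477,302,.045),(289,263,.018),(0,0,0)): print(at_z(d,u/1.4,v/1.4,z))
E
```

```text
[ 0.59888107 -0.21753504  0.045     ]
[ 0.59876278 -0.2555751   0.045     ]
[ 0.42084826 -0.20042609  0.045     ]
[0.50330404 0.17421468 0.018     ]
[1.06562722 0.78762289 0.        ]
```

View pics/rest0.png

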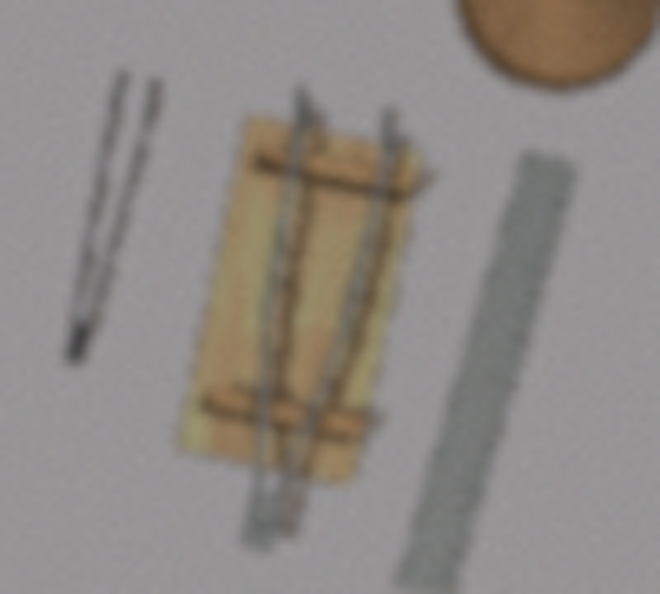

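View pics/side0.png

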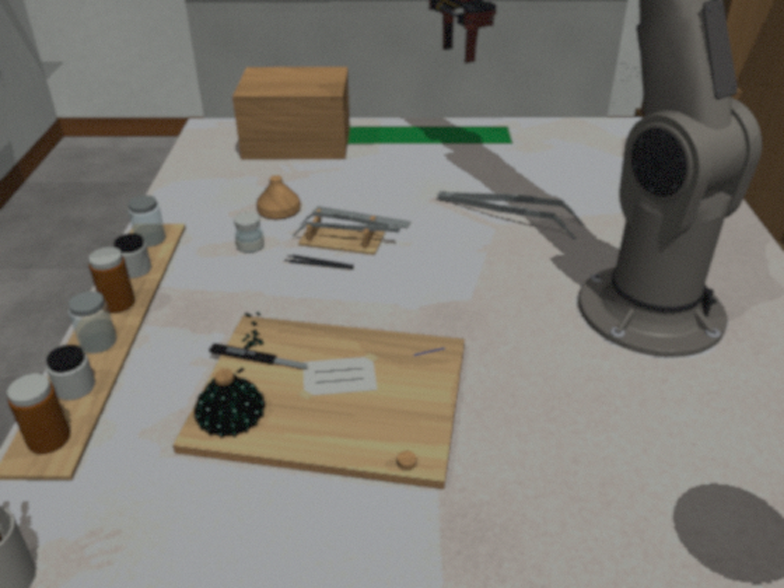

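```bash
python3 - <<'E'
from h import *
d=load('top0')
f=lambda u,v,z:at_z(d,300+u/6.6-.5,135+v/6.6-.5,z)
t=f(258,540,.04);p=(f(302,92,.01)+f(390,110,.01))/2
# leg crossing at rest cross pieces
print(t,p,np.degrees(np.arctan2(*(p-t)[1::-1])),np.linalg.norm((p-t)[:2]))
c=[f(*q,.008) for q in((250,118),(420,150),(350,482),(180,448))];print(np.mean(c,0),np.degrees(np.arctan2(*(c[0]-c[3])[1::-1])))
L=[at_z(d,u/1.4,v/1.4,.018) for u,v in((281,247),(288,280),(290,246),(297,279))];print(L,np.mean(L,0))
R=cv2.Rodrigues(bot.get_obs()['tool_rot'])[0];print(R, np.degrees(np.arctan2(R[1,1],R[0,1])))
E
```

```text
[ 0.41952137 -0.19526412  0.04      ] [ 0.61273742 -0.24138958  0.01      ] -13.426630359466184 0.19864541558818308
[ 0.52627823 -0.22013866  0.008     ] -12.770671334233855
[array([0.53595366, 0.19057778, 0.018     ]), array([0.46883366, 0.17599898, 0.018     ]), array([0.53792629, 0.17242253, 0.018     ]), array([0.47077799, 0.15791352, 0.018     ])] [0.5033729 0.1742282 0.018    ]
[[ 9.02281510e-01  4.31146601e-01 -8.27283677e-04]
 [ 4.31147366e-01 -9.02280491e-01  1.36556810e-03]
 [-1.57681876e-04 -1.58880803e-03 -9.99998725e-01]] -64.45961709553794
```

```bash
python3 -m inch '[[0.5,1.3,0,-0.5,1],[1.1,2.6,0,-1,1],[1.8,3.9,0,-1.5,1],[2.5,5.2,0,-2,1],[3.3,6.5,0,-2.5,1],[4.2,7.8,0,-3,1],[5.1,9.1,0,-3.5,1],[6,10.4,0,-4,1],[7,11.7,0,-4.4,1],[7.9,12.95,0,-4.8,1]]' 12; python3 -m inch '[[0,0,0,0,1],[0,0,0,0,1]]'; python3 - <<'E'
from h import *
d=cap('wrist','w1'); save(d,'w1',None,1.4); o=bot.get_obs();print(o['eef_pos'],o['tool_rot'],o['clock'])
E
```

```text
clock: 1.1
eef_pos: [0.5289, -0.2185, 0.2225]
tool_rot: [-3.121, 0.355, 0.0]
force: [-0.1, -0.6, 0.2]
width: 0.088
grip_force: 0.0
clock: 1.3
eef_pos: [0.5284, -0.2193, 0.2222]
tool_rot: [-3.122, 0.346, 0.001]
force: [-1.0, -1.1, -0.1]
width: 0.0877
grip_force: 0.0
[ 0.52747955 -0.22093457  0.22223555] [ 3.12147959e+00 -3.51049832e-01 -1.78690180e-03] 1.35
```

View pics/w1.png

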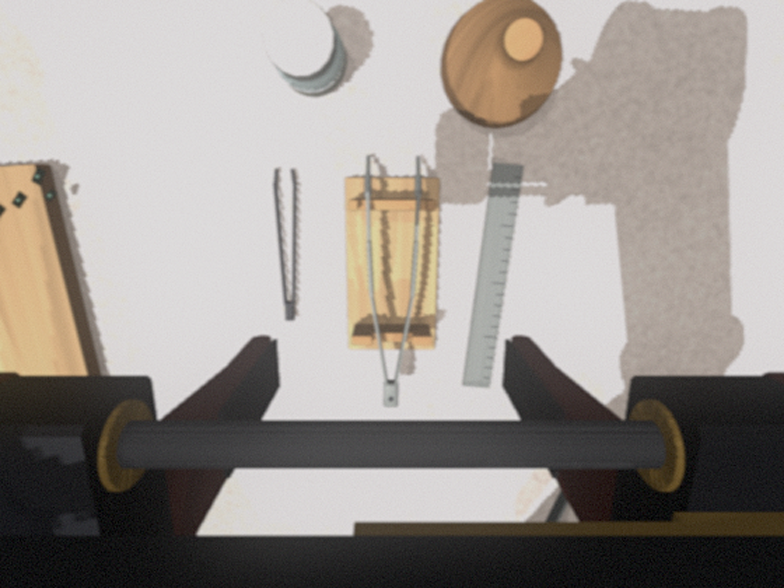

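The wrist picture shows the tweezers on the rest, aligned with the fingers. The tail end is at (391,405), the points are at (370,157) and (419,157), and the legs are clear of the rule and the small tweezers.

```bash
python3 - <<'E'
from h import *
d=load('w1');f=lambda u,v,z:at_z(d,u/1.4,v/1.4,z)
t=f(391,405,.04);a,b=f(370,157,.01),f(419,157,.01);p=(a+b)/2
v=p-t;y=np.arctan2(v[1],v[0]);print(t,a,b,np.linalg.norm((a-b)[:2]),np.linalg.norm(v[:2]),np.degrees(y))
u=np.array([np.cos(y),np.sin(y)]);print('org',t[:2]+.119*u,p[:2]-.086*u)
c=[f(*q,.008) for q in((345,178),(440,178),(436,348),(348,348))];print('rest',np.mean(c,0),np.degrees(np.arctan2(*(c[0]-c[3])[1::-1])))
print('depth legs',[dep(d,int(u/1.4),int(v/1.4))[2] for u,v in((391,400),(391,385))])
R=cv2.Rodrigues(bot.get_obs()['tool_rot'])[0];print('tool yaw',np.degrees(np.arctan2(R[1,0],R[0,0])))
E
```

```text
[ 0.41540086 -0.19326394  0.04      ] [ 0.61752388 -0.22128894  0.01      ] [ 0.60890873 -0.25966996  0.01      ] 0.03933602918106539 0.2033722028419738 -13.424452344730927
org [ 0.53114941 -0.22089134] [ 0.52956609 -0.22051343]
rest [ 0.52567708 -0.21906741  0.008     ] -13.067793170124924
depth legs [np.float64(0.04485083188851891), np.float64(0.04574670966025113)]
tool yaw -12.833363002423669
```

```bash
python3 -m inch '[[0.08,0,-1,-0.07,1],[0.08,0,-2.2,-0.07,0.9],[0.08,0,-3.4,-0.07,0.8],[0.08,0,-4.5,-0.07,0.8],[0.08,0,-5.5,-0.07,0.8],[0.08,0,-6.2,-0.07,0.7],[0.08,0,-6.7,-0.07,0.6],[0.08,0,-6.7,-0.07,0.5],[0.08,0,-6.7,-0.07,0.4],[0.08,0,-6.7,-0.07,0.32]]' 20; python3 -m inch '[[0,0,0,0,0.32],[0,0,0,0,0.318],[0,0,0,0,0.318],[0,0,0,0,0.318]]'
```

```text
clock: 2.35
eef_pos: [0.5312, -0.2212, 0.0229]
tool_rot: [3.119, -0.368, 0.003]
force: [-0.5, -0.3, 0.2]
width: 0.0341
grip_force: 3.2
clock: 2.75
eef_pos: [0.5311, -0.2208, 0.0226]
tool_rot: [3.12, -0.367, 0.002]
force: [-1.6, -0.0, 6.8]
width: 0.0284
grip_force: 9.7
```

```bash
python3 -m inch '[[0,0,0.3,0,0.318],[0,0,0.8,0,0.318],[0,0,1.6,0,0.318],[0,0,2.5,0,0.318],[0,0,3.3,0,0.318],[0,0,3.6,0,0.318],[0,0,3.6,0,0.318]]'; python3 -m inch '[[-0.2,0.7,0,0.2,0.318],[-0.6,2,0,0.5,0.318],[-1,3.3,0,0.8,0.318],[-1.4,4.7,0,1.2,0.318],[-1.8,6.1,0,1.5,0.318],[-2.2,7.5,0,1.9,0.318],[-2.6,8.9,0,2.3,0.318],[-3,10.3,0,2.6,0.318],[-3.4,11.5,0,2.9,0.318],[-3.6,12.3,0,3.1,0.318]]'; python3 -m inch '[[-0.1,0.3,0,0.1,0.318],[-0.1,0.3,0,0.1,0.318],[-0.1,0.3,0,0.1,0.318],[-0.1,0.3,0,0.1,0.318]]'; python3 - <<'E'
from h import *
d=cap('wrist','w2'); save(d,'w2',None,1.4);R=cv2.Rodrigues(bot.get_obs()['tool_rot'])[0];print('tool yaw',np.degrees(np.arctan2(R[1,0],R[0,0])),R[:,2],bot.get_obs()['width'])
E
```

```text
clock: 3.45
eef_pos: [0.5314, -0.2209, 0.1315]
tool_rot: [3.119, -0.367, 0.005]
force: [0.1, -0.2, -1.7]
width: 0.028
grip_force: 7.8
clock: 4.45
eef_pos: [0.4203, 0.1509, 0.1287]
tool_rot: [-3.125, -0.319, 0.003]
force: [0.2, -0.6, -1.0]
width: 0.0281
grip_force: 7.8
clock: 4.85
eef_pos: [0.4198, 0.1557, 0.1294]
tool_rot: [3.124, 0.328, -0.001]
force: [-0.1, 0.2, -0.1]
width: 0.028
grip_force: 7.8
tool yaw 12.009906239699962 [-3.12632115e-04 -6.94930708e-04 -9.99999710e-01] 0.02806335272375319
```

View pics/w2.png

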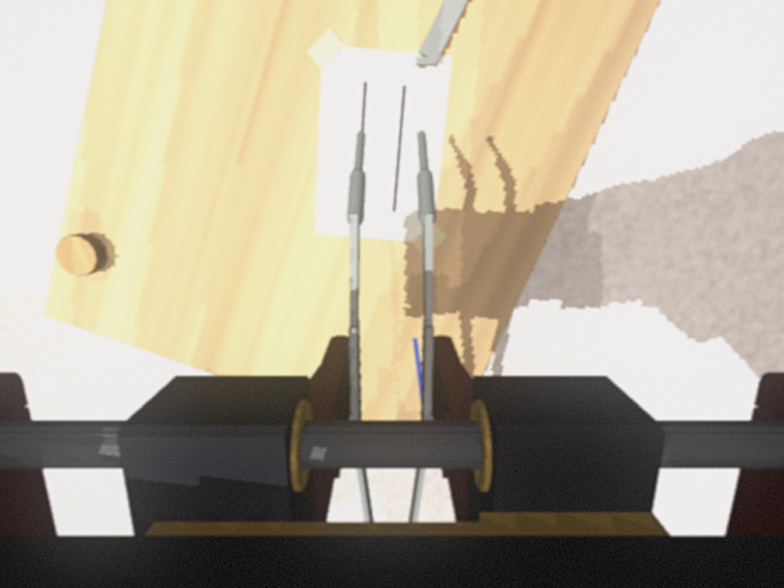

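The wrist picture shows the tweezers held straight, with their points at (361,134) and (421,134). The right line runs from (404,86) to (394,210), and the left line's far end is at (365,83). The lines are turned a few degrees clockwise of the legs.

```bash
python3 - <<'E'
from h import *
d=load('w2');f=lambda u,v,z:at_z(d,u/1.4,v/1.4,z)
o=bot.get_obs()['eef_pos']
a,b=f(361,134,.1148),f(421,134,.1148);print('tips',a,b,np.linalg.norm(a-b),'mid',(a+b)/2)
v=((a+b)/2-o)[:2];print('legyaw from tcp',np.degrees(np.arctan2(v[1],v[0])),np.linalg.norm(v), 'perp', np.degrees(np.arctan2(*(a-b)[1::-1]))-90)
r1,r0,l1=f(404,86,.018),f(394,210,.018),f(365,83,.018)
w=(r1-r0)[:2];y=np.arctan2(w[1],w[0]);n=np.array([-np.sin(y),np.cos(y)]);print('lines',r0,r1,l1,np.degrees(y),np.linalg.norm(w),'gap',(l1-r1)[:2]@n)
c=[f(*q,.018) for q in((322,47),(452,56),(316,234))];print('card mid',(c[1]+c[2])/2,np.degrees(np.arctan2(*(c[0]-c[2])[1::-1])))
print('line mid',(r0+r1)[:2]/2+.011*n)
for u,v in((361,140),(421,140),(357,185),(427,185)): print(dep(d,int(u/1.4),int(v/1.4)))
E
```

```text
tips [0.50118726 0.18522823 0.1148    ] [0.50586781 0.1632462  0.1148    ] 0.022474809562733126 mid [0.50352754 0.17423721 0.1148    ]
legyaw from tcp 12.398886481387581 0.08570195308995804 perp 12.02028343787444
lines [0.47099603 0.16533836 0.018     ] [0.5395213  0.17428961 0.018     ] [0.53645883 0.19615117 0.018     ] 7.442231820795836 0.06910743458898241 gap 0.02207407423482115
card mid [0.50351339 0.18023144 0.018     ] 7.787376341792187
line mid [0.50383388 0.18072132]
[0.49849956 0.18468374 0.12184002]
[0.50310439 0.16340314 0.12101592]
[0.48323697 0.18151087 0.13871266]
[0.48807928 0.15879058 0.13962407]
```

```bash
python3 -m inch '[[0,0.2,0,-0.3,0.318],[-0.02,0.45,-0.4,-0.57,0.318],[-0.02,0.45,-1.2,-0.57,0.318],[-0.02,0.45,-2,-0.57,0.318],[-0.02,0.45,-2.6,-0.57,0.318],[-0.02,0.45,-2.9,-0.57,0.318],[-0.02,0.45,-2.9,-0.57,0.318],[-0.02,0.45,-2.9,-0.57,0.318],[-0.02,0.45,-2.9,-0.57,0.318]]'; python3 - <<'E'
from h import *
d=cap('wrist','w3'); save(d,'w3',(190,40,350,160),5);o=bot.get_obs();R=cv2.Rodrigues(o['tool_rot'])[0];print('tool yaw',np.degrees(np.arctan2(R[1,0],R[0,0])),o['eef_pos'],o['width'],o['force'])
E
```

```text
clock: 5.8
eef_pos: [0.4197, 0.1711, 0.0435]
tool_rot: [-3.134, -0.208, -0.003]
force: [-0.2, 0.7, -0.5]
width: 0.0284
grip_force: 7.8
tool yaw 7.606282175814293 [0.41957764 0.17115823 0.04351918] 0.027951341032904614 [-0.02547691  0.86874814 -0.16718576]
```

View pics/w3.png

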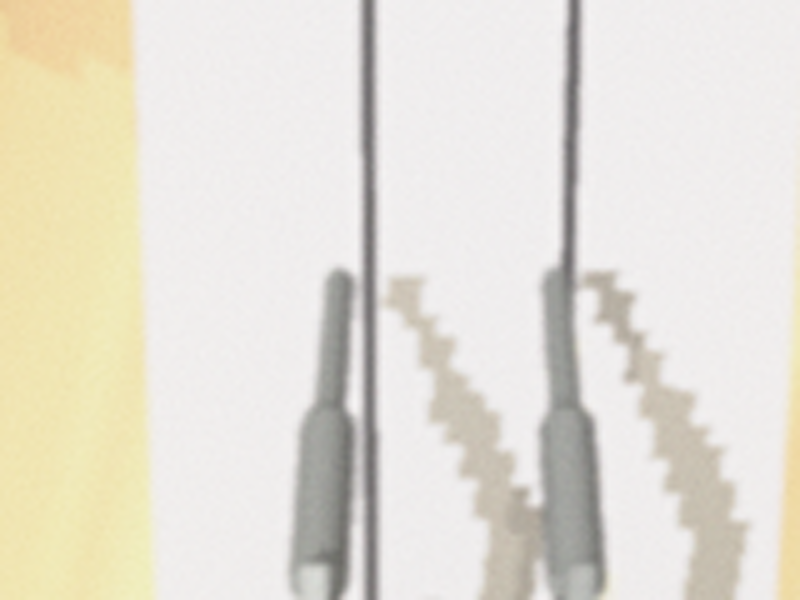

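The crop shows the points at (341,278) and (554,278), both about 2 mm left of their lines. The left line runs from (368,0) to (371,590) and the right line from (574,0) to (568,260).

```bash
python3 - <<'E'
from h import *
d=load('w3');f=lambda u,v,z:at_z(d,190+u/5-.4,40+v/5-.4,z)
for zt in(.0275,.029,.0305):
  a,b=f(341,276,zt),f(554,276,zt);m=((a+b)/2)[:2]
  L0,L1,R1,R0=f(371,590,.018),f(368,0,.018),f(574,0,.018),f(568,260,.018)
  ys=[np.arctan2(*(p-q)[1::-1]) for p,q in((L1,L0),(R1,R0))]
  y=ys[0]*.7+ys[1]*.3;n=np.array([-np.sin(y),np.cos(y)])
  print(zt,np.degrees(ys),'tipgap',np.linalg.norm(a-b),'linegap',(L1-R1)[:2]@n,'offs',(a-L1)[:2]@n,(b-R1)[:2]@n,'mid',m,'leg perp',np.degrees(np.arctan2(*(a-b)[1::-1]))-90)
for u,v in((341,290),(554,290)): print(dep(d,int(190+u/5),int(40+v/5)))
E
```

```text
0.0275 [7.22961378 7.28767211] tipgap 0.02253617886927685 linegap 0.022059867230558403 offs 0.0025618416746372888 0.0020859636752552173 mid [0.50511881 0.18337335] leg perp 7.602468184462509
0.029 [7.22961378 7.28767211] tipgap 0.022346835340536872 linegap 0.022059867230558403 offs 0.0024651983606713457 0.002178660246696342 mid [0.50496395 0.18335167] leg perp 7.602468184462637
0.0305 [7.22961378 7.28767211] tipgap 0.02215749181179685 linegap 0.022059867230558403 offs 0.0023685550467053883 0.002271356818137494 mid [0.5048091  0.18332999] leg perp 7.602468184462495
[0.50155705 0.19381745 0.03325708]
[0.50442627 0.17244572 0.03308596]
```

```bash
python3 -m inch '[[0,-0.06,0,-0.04,0.318],[0,-0.06,-0.1,-0.04,0.318],[0,-0.06,-0.2,-0.04,0.318],[0,-0.06,-0.28,-0.04,0.318],[0,-0.06,-0.28,-0.04,0.318],[0,-0.06,-0.28,-0.04,0.318],[0,-0.06,-0.28,-0.04,0.318]]'; python3 - <<'E'
from h import *
d=cap('wrist','w4'); save(d,'w4',(190,40,350,160),5);o=bot.get_obs();R=cv2.Rodrigues(o['tool_rot'])[0];print('tool yaw',np.degrees(np.arctan2(R[1,0],R[0,0])),o['eef_pos'],o['width'],o['force'],o['moment'])
E
```

```text
clock: 6.55
eef_pos: [0.4189, 0.1692, 0.0343]
tool_rot: [3.135, 0.2, -0.0]
force: [-0.5, -0.3, -1.0]
width: 0.0282
grip_force: 7.8
tool yaw 7.3019775883772144 [0.41890291 0.16919821 0.03429207] 0.028107044772649508 [-0.3487599  -0.19119502 -0.71455439] [ 0.02457668 -0.02676225 -0.02892463]
```

View pics/w4.png

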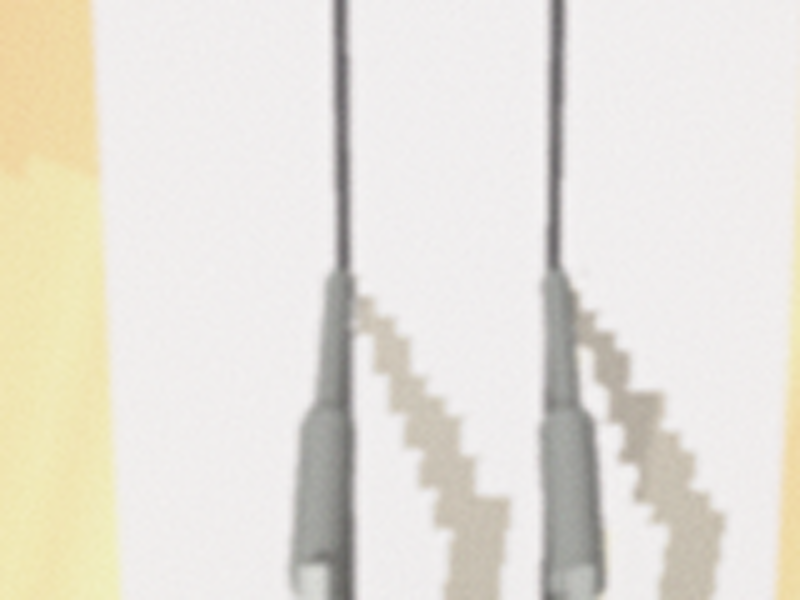

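The points now sit on the line ends in the picture, at (340,276) and (554,276), with lines at 344 and 555. About 2 mm of height remains, so I'll feel my way down.

```bash
python3 -m inch '[[0,-0.005,-0.02,0,0.318],[0,-0.005,-0.03,0,0.318],[0,-0.005,-0.03,0,0.318],[0,-0.005,-0.03,0,0.318]]';python3 -m inch '[[0,0,-0.015,0,0.318],[0,0,-0.015,0,0.318],[0,0,-0.015,0,0.318]]'; python3 -c "
from h import *
d=cap('wrist','w5');o=bot.get_obs();print(o['eef_pos'],o['force'],o['moment'])"
```

```text
clock: 7.0
eef_pos: [0.4189, 0.169, 0.0334]
tool_rot: [-3.135, -0.2, -0.0]
force: [-0.1, 0.3, -0.2]
width: 0.0278
grip_force: 7.8
clock: 7.3
eef_pos: [0.4189, 0.1691, 0.0329]
tool_rot: [-3.135, -0.2, -0.0]
force: [-1.2, -0.2, -0.3]
width: 0.0285
grip_force: 7.8
[0.41890388 0.16904754 0.03292437] [ 0.33768674  0.90464483 -0.42817802] [ 0.0118608  -0.03438459  0.05616208]
```

```bash
for i in 1 2; do python3 -m inch '[[0,0,-0.01,0,0.318],[0,0,-0.01,0,0.318],[0,0,-0.01,0,0.318]]' | egrep 'eef|force'; python3 -c "
from rig import bot
print(bot.get_obs()['moment'])"; done
```

```text
eef_pos: [0.4189, 0.169, 0.0326]
force: [-1.0, -0.5, -0.7]
grip_force: 7.8
[ 0.03219394 -0.00241031 -0.01782938]
eef_pos: [0.4188, 0.169, 0.0323]
force: [-1.1, -0.0, -0.3]
grip_force: 7.8
[ 0.02600204  0.08926987 -0.03297194]
```

```bash
for i in 1 2 3; do python3 -m inch '[[0,0,-0.01,0,0.318],[0,0,-0.01,0,0.318],[0,0,-0.01,0,0.318]]' | egrep 'eef|^force'; python3 -m inch '[[0,0,0,0,0.318]]' | egrep '^force';  python3 -c "
from rig import bot
print(bot.get_obs()['moment'])"; done
```

```text
eef_pos: [0.4189, 0.169, 0.032]
force: [-0.6, -0.1, 1.1]
force: [-1.1, -1.3, -0.3]
[ 0.05805593  0.05820956 -0.0073273 ]
eef_pos: [0.4189, 0.169, 0.0317]
force: [0.2, -0.0, -0.3]
force: [-0.1, -0.5, 1.3]
[-0.01091421  0.03955125  0.02616117]
eef_pos: [0.4188, 0.169, 0.0314]
force: [-0.6, 0.5, 1.0]
force: [-0.7, 0.8, 0.3]
[-0.00841742  0.03589966  0.02950262]
```

```bash
python3 - <<'E'
from h import *
d=cap('wrist','w6'); e=cap('side','s6')
def crop(d,b,s): return cv2.resize(d['img'][b[1]:b[3],b[0]:b[2],::-1],(400,300) if s else (400,300),interpolation=cv2.INTER_CUBIC)
b=(220,70,340,160)
u,v=proj(e,[.46,.178,.03])[0].astype(int);bs=(u-32,v-24,u+32,v+24);print(bs)
cv2.imwrite('pics/c6.png',np.vstack([np.hstack([crop(load('w4'),b,0),crop(d,b,0)]),np.hstack([crop(load('w5'),b,0),crop(e,bs,0)])]))
o=bot.get_obs();print(o['force'],o['eef_pos'])
for nm in('w4','w5','w6'):
  q=load(nm); print(nm,[round(float(np.median([dep(q,x,y)[2] for x in(u-1,u,u+1) ])),4) for u,y in((258,98),(301,98),(255,130),(304,130))])
E
```

```text
(np.int64(230), np.int64(238), np.int64(294), np.int64(286))
[-0.42047149 -1.13404937  0.10924915] [0.41890134 0.16902436 0.03143166]
w4 [0.0241, 0.0235, 0.0431, 0.0428]
w5 [0.0231, 0.0234, 0.042, 0.0418]
w6 [0.0239, 0.0238, 0.0408, 0.0422]
```

View pics/c6.png

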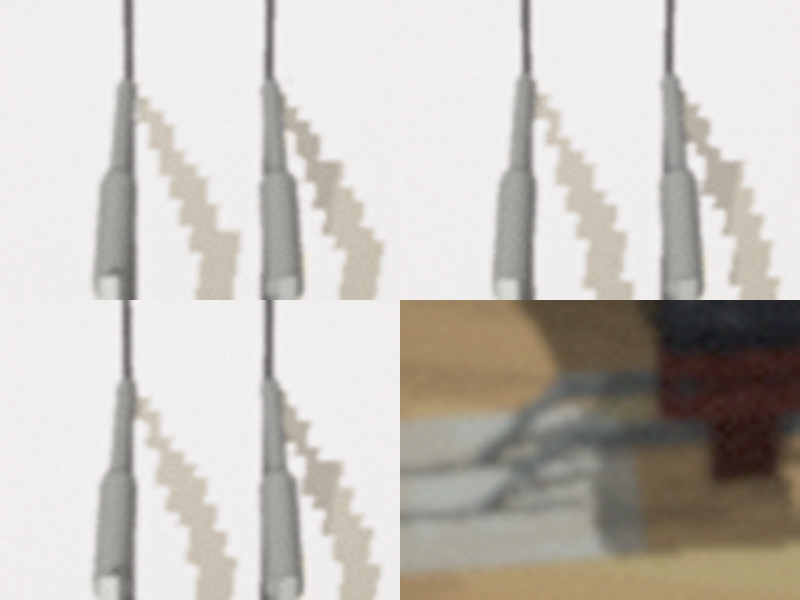

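```bash
for i in 1 2 3 4 5 6 7 8 9 10 11 12; do python3 -m inch '[[0,0,0,0,0.318]]' | egrep '^force|width'|tr '\n' ' '; done; echo; python3 -m inch '[[0,0,0.01,0,0.318],[0,0,0.01,0,0.318]]' | grep eef; for i in 1 2 3 4 5 6 7 8 9 10 11 12; do python3 -m inch '[[0,0,0,0,0.318]]' | egrep '^force'|tr '\n' ' '; done
```

```text
force: [-0.7, 0.3, 0.5] width: 0.0283 force: [-0.3, 0.2, 1.2] width: 0.0283 force: [-0.9, -0.8, -0.2] width: 0.028 force: [-0.2, 0.1, 0.1] width: 0.0281 force: [-0.9, -0.6, -0.0] width: 0.0282 force: [-0.5, -1.2, -0.2] width: 0.0279 force: [-0.8, 0.5, 0.1] width: 0.0281 force: [-0.1, -0.2, 0.2] width: 0.0284 force: [-0.2, 1.4, 0.2] width: 0.0279 force: [-0.5, -0.1, -0.3] width: 0.0281 force: [-0.6, -0.2, 0.5] width: 0.0279 force: [-0.5, -0.6, -0.4] width: 0.0283 
eef_pos: [0.4189, 0.169, 0.0317]
force: [0.0, -0.6, -0.7] force: [0.2, -0.6, -1.3] force: [0.4, 0.4, -0.3] force: [0.5, -0.5, -0.8] force: [0.5, -0.7, -0.8] force: [0.3, -1.2, -0.5] force: [0.4, -0.5, 0.4] force: [0.8, -0.3, 0.0] force: [-0.2, 0.1, -0.4] force: [-0.0, -0.3, -0.4] force: [-0.1, -0.8, -1.0] force: [0.4, 0.3, 0.1]
```

```bash
python3 -m inch '[[0,0,-0.006,0,0.318],[0,0,-0.006,0,0.318],[0,0,-0.006,0,0.318]]' | grep eef; for i in 1 2 3 4 5 6 7 8; do python3 -m inch '[[0,0,0,0,0.318]]' | egrep '^force'|tr '\n' ' '; done; python3 - <<'E'
from h import *
d=cap('wrist','w7'); save(d,'w7',(190,40,350,160),5)
E
```

```text
eef_pos: [0.4188, 0.169, 0.0315]
force: [0.4, -0.1, -0.1] force: [-0.2, 0.1, -0.7] force: [-0.3, 1.3, -0.7] force: [-0.5, -1.7, -1.1] force: [-0.3, 0.5, -0.2] force: [-0.3, 0.2, -0.0] force: [0.7, -1.1, -0.4] force: [-1.4, -0.3, -0.3]
```

View pics/w7.png

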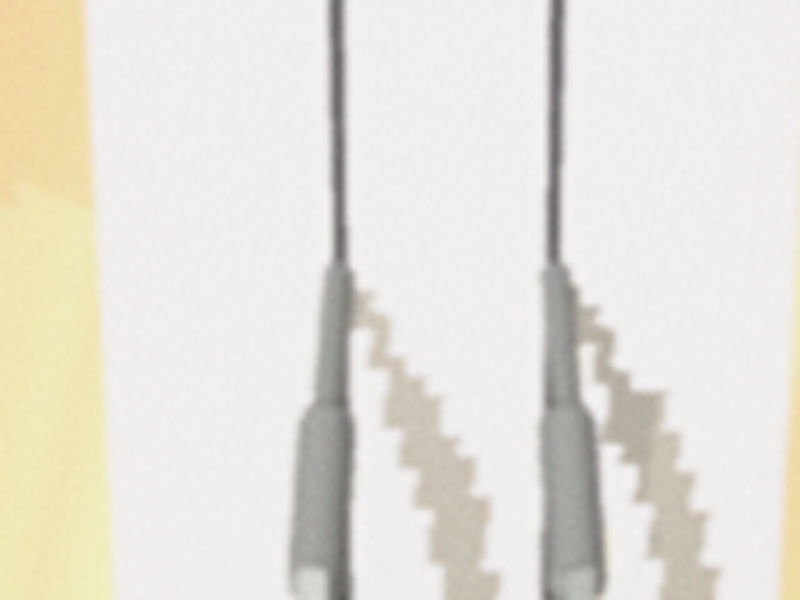

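The last picture shows both points on their lines: the left point is at 338 with its line at 341, and the right point is at 556 with its line at 553. They touch the paper lightly, so I'm handing in.

```bash
python3 -c "
from rig import close_job
print(close_job())"
```

```text
the job is handed in; nothing more can be done
None
```

I handed the job in with the tweezers still held: the points stand on the two lines to within about 0.3 mm, 22 mm apart, just touching the paper, after about 12 s on the robot's clock.

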